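# Press home the loose specimen cup lids

### The arm

A 7-joint arm with a two-finger parallel gripper is mounted at the origin on a cart in front of the work surface, level with it; the furniture and walls round the work are solid. World frame = base frame: x ahead of the robot, y to its left, z up, the work surface at z = 0. Lengths are in m, angles in rad, forces in N, time in s.
With the tool pointing down it reaches from about 0.425 to 0.925 m from the base axis. Payload 6.8 kg.
Tool frame: the origin (TCP) lies midway between the tips of the shut fingers; the grasp point (between the pads) lies robot.pinch_z behind it (robot.pinch_z is the distance from the TCP to the grasp point, in m); z points along the fingers, y is the line along which they close (so a half turn about z gives the same grasp; the last joint's range is limited). The gripper opens to 88 mm and grips with 3 to 60 N. Pads are 20 mm wide; open, the fingers measure 115 mm over their backs; the gripper's body (75 mm by 178 mm) begins 61 mm behind the grasp point.
Start: joints at [-1.453, 0.477, 0.022, 1.555, -0.011, 1.109, -0.083], TCP at [0.151, 0.658, 0.223] pointing down, gripper open.
Joint ranges: [-2.96, 2.96], [-0.34, 2.1], [-1.41, 1.46], [0.24, 2.44], [-1.37, 4.51], [0.17, 1.92], [-2.96, 2.96]. Speed limits (rad/s): [2.39, 2.39, 3.14, 3.14, 3.14, 3.14, 3.14].

### API

Orientations are given as a rotation vector (axis times angle).
In Python, from cell import robot gives the robot as it stands.
- The arm moves only by the shell command python3 -m pendant 'ROWS' [FORCE]. ROWS is a JSON object whose one key "deltas" holds a list of rows, each an object of numbers: "x", "y", "z": the shift along the tool's x, y, z in cm; "roll": the turn about the tool's z in rad; "jaw": the opening, from 0 (shut) to 1 (fully open). A call has 1 to 8 rows; each row is the pose to reach, as a shift and turn from the pose commanded when the call began, along the tool's axes at that moment; what a row does not reach only later rows make up. A row lasts 1/8 s, in which the tool goes at most 62.5 mm and 10.7 degrees, less where a joint would pass 70% of its speed; a pose out of reach is approached as far as the arm can. A call with a gripper value outside its range is refused whole. The fingers move at their own pace and stop on an object; FORCE is the grip in N (left out, the last holds). Time passes only in rows, so rows that repeat a pose let the fingers close. It gives the time, the measured TCP pose, the force, the opening and the grip force at its end, in the units of the state.
- robot.read_state(): the state, without advancing time (a new reading comes with each control period).
- robot.grab_frame(name): name is "scene" or "top"; returns the picture (420x560x3 uint8, red, green, blue); there is no depth.
- robot.get_calibration(name): a dict with "fx", "fy", "cx", "cy" (pixels), "rvec" (rotation vector, rad) and "tvec" (3), from world to camera coordinates, as OpenCV has them. Camera axes: x right, y down, z forward; pixel columns grow to the right and rows downward; lengths in m; the calibration is good to about 2 mm. A picture is of the moment at which its call begins. get_calibration takes no time and is no camera call.
- robot.finish_job(): hands the job in; it is judged then, once.
The state is a dict: "clock": time; "joint_pos": joint angles; "joint_vel": joint speeds; "joint_torque": joint torques, N m; "ee_pos": TCP position; "orientation": TCP orientation; "contact_force": force on the tool from outside, world axes, zero at the start; "torque": the same for the moment, N m; "finger_gap": finger opening in m; "grip_force": force on a finger pad.
Only numpy, scipy, OpenCV 4.12 (cv2) and the standard library are available. Lean on these libraries where they do the work, as an engineer would, in place of code of your own. Each camera call takes 0.05 s, during which the arm holds its last target. There are 200 camera calls.

### The job

Of the three specimen cups with red lids on the bench, two have lids that are not fully pushed on: they stand proud, so that the yellow seal ring under the cup's rim shows. Press those two lids straight down until each is fully home, leaving the cups standing upright where they are, and do not touch the lid that is already closed.

Things in the scene. Friction and masses are not known exactly. Their poses are not given: they have to be found in the camera images.
- cup_a_lid: Red ribbed push-on lid, 67 mm across, of a loose white specimen cup. Origin on the cup's axis, 68 mm below the lid's flat top; z up. Starts 7.5 to 9.5 mm proud (origin z), a yellow ring showing below it; fully home, origin z = 0, top z = 68 mm, a hard stop. Slides straight down with about 3 N drag, stays where left, takes a 10 to 20 N press near its middle. The cups change places.
- cup_b_lid: Red ribbed push-on lid, 67 mm across, of a loose white specimen cup. Origin on the cup's axis, 68 mm below the lid's flat top; z up. Starts 7.5 to 9.5 mm proud (origin z), a yellow ring showing below it; fully home, origin z = 0, top z = 68 mm, a hard stop. Slides straight down with about 3 N drag, stays where left, takes a 10 to 20 N press near its middle. The cups change places.
- cup_c_lid: Red ribbed push-on lid, 67 mm across, of a loose white specimen cup. Origin on the cup's axis, 68 mm below the lid's flat top; z up. Already fully home (origin z = 0, top z = 68 mm), no yellow showing: leave it alone. Otherwise like the two others; the cups change places.
Things that resemble listed ones, but are neither listed nor needed, are in the scene too. Leave any blue or brown look-alike of the part that bears cup_b_lid alone.

How it is judged:
By the outcome, as a careful person would: the job done as asked, in the order asked, and still so for the second after the job is handed in, with the robot touching nothing.
It also fails if it takes over 34 s, if anything falls off the work surface, if the arm or the gripper's body presses on something with over 40 N, if the wrist force passes 120 N, or if a joint passes its speed limit or range.

## Working session

There is one attempt and no reset: what is moved stays moved. The work goes in short steps, Python scripts to look and compute and a shell command to move; the robot and the scene stay as the last step left them, time stands still between calls to the robot, and variables do not carry over. Pictures are saved under pics/ and viewed, at most 10 in all, crops included, and the job is handed in when it is done.

```bash
mkdir -p pics; ls; python3 - <<'E'
from cell import robot
import cv2
s=robot.read_state();print({k:s[k] for k in('clock','ee_pos','orientation','contact_force','finger_gap')},robot.pinch_z)
for n in('scene','top'):
    cv2.imwrite(f'pics/{n}0.png',robot.grab_frame(n)[:,:,::-1]);print(n,robot.get_calibration(n))
E
```

```text
pics
{'clock': 0.0, 'ee_pos': array([0.15101517, 0.65730426, 0.22169149]), 'orientation': array([-3.53944772e-01, -3.12151195e+00,  2.76022009e-03]), 'contact_force': array([-0.17358539, -0.0570135 , -0.27941827]), 'finger_gap': 0.08787179232406422} 0.0187
scene {'fx': 399.8668133668817, 'fy': 399.8668133668817, 'cx': 271.8300973059242, 'cy': 212.6959722536533, 'rvec': array([ 2.13525807, -0.5467976 ,  0.25571961]), 'tvec': array([-0.43245601,  0.17656415,  0.80243694])}
top {'fx': 488.6907305948338, 'fy': 488.6907305948338, 'cx': 269.44953627502133, 'cy': 207.3264922390839, 'rvec': array([ 2.16662034, -2.16746911,  0.07921775]), 'tvec': array([0.01261772, 0.4672406 , 1.27585627])}
```

View pics/scene0.png

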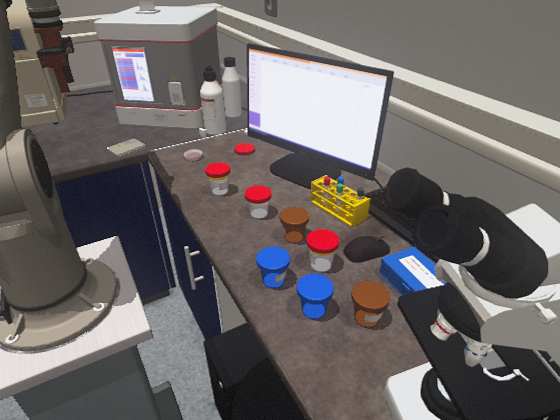

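View pics/top0.png

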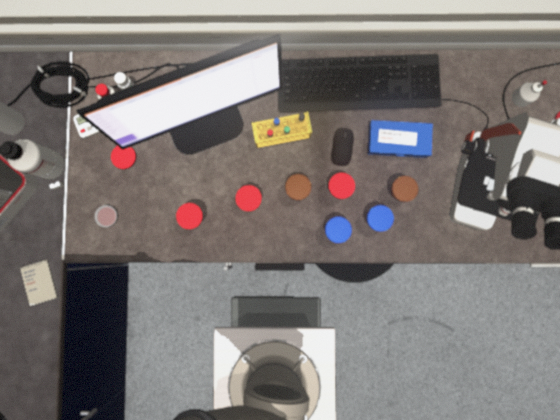

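Scene view: red-lid cups at (218,172), (258,195) and (322,243), which are (190,215), (248,197) and (341,185) in the top view. There is also a loose flat red lid at scene (245,149), top (123,157). Blue and brown look-alikes stand nearby. Next I enlarge the cups to find the yellow rings and triangulate the lid tops.

```bash
cat > h.py <<'E'
import cv2,numpy as np
from cell import robot
def P(n):
    c=robot.get_calibration(n);R=cv2.Rodrigues(c['rvec'])[0]
    K=np.array([[c['fx'],0,c['cx']],[0,c['fy'],c['cy']],[0,0,1]]);return K@np.c_[R,c['tvec']]
def proj(n,X):
    p=P(n)@np.r_[X,1];return p[:2]/p[2]
def tri(a,b):
    X=cv2.triangulatePoints(P('scene'),P('top'),np.float64(a).reshape(2,1),np.float64(b).reshape(2,1))
    return (X[:3]/X[3]).ravel()
def reds(img):
    h=cv2.cvtColor(img,cv2.COLOR_BGR2HSV);m=(((h[...,0]<6)|(h[...,0]>174))&(h[...,1]>180)&(h[...,2]>110)).astype(np.uint8)
    n,l,s,c=cv2.connectedComponentsWithStats(m);return [(s[i].tolist(),c[i].round(1).tolist()) for i in range(1,n) if s[i][4]>80]
E
python3 - <<'E'
from h import *
S=cv2.imread('pics/scene0.png');T=cv2.imread('pics/top0.png')
print('scene',*reds(S),sep='\n');print('top',*reds(T),sep='\n')
print('tcp',proj('scene',[.151,.657,.222]),proj('top',[.151,.657,.222]),'base',proj('top',[0,0,0]))
cr=[cv2.resize(S[y-35:y+35,x-25:x+25],(260,364),interpolation=cv2.INTER_CUBIC) for x,y in((218,178),(258,201),(322,250))]
cv2.imwrite('pics/crop0.png',np.hstack(cr))
E
```

```text
scene
([235, 143, 19, 12, 157], [243.7, 148.0])
([205, 162, 25, 16, 272], [216.6, 169.1])
([245, 186, 26, 17, 346], [257.2, 193.5])
([306, 229, 33, 25, 592], [322.1, 240.2])
top
([96, 85, 12, 11, 88], [101.6, 89.6])
([112, 147, 23, 21, 372], [122.9, 157.3])
([329, 174, 25, 24, 324], [341.1, 185.1])
([237, 187, 22, 23, 116], [245.2, 200.1])
([177, 204, 25, 24, 375], [188.9, 215.3])
tcp [67.96334358 86.44661351] [-23.87956664 342.04343718] base [274.28249482 386.29347818]
```

View pics/crop0.png

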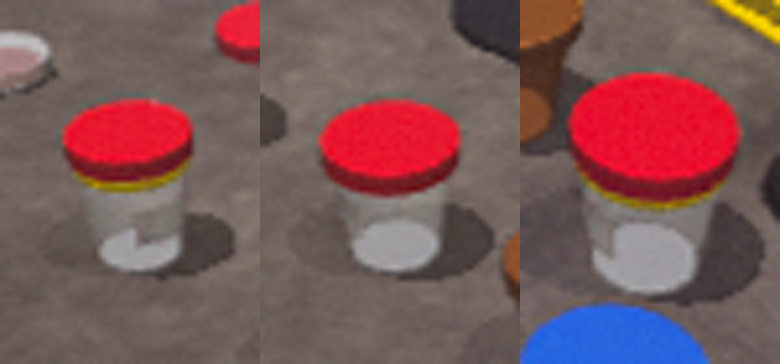

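The crop shows yellow under the left cup's lid, scene (217,169), and the right cup's lid, scene (322,240). The middle cup at (257,193) shows none, so it is closed and gets left alone. The loose lid is flat on the bench with no cup.

```bash
cat >> h.py <<'E'
def onplane(n,uv,z):
    M=P(n);A=np.c_[M[:,0],M[:,1],M[:,2]*z+M[:,3]];w=np.linalg.solve(A,[*uv,1]);return w[:2]/w[2]
def delta(X):
    from scipy.spatial.transform import Rotation as R
    s=robot.read_state();return (R.from_rotvec(s['orientation']).inv().apply(np.array(X)-s['ee_pos'])*100).round(2)
E
python3 - <<'E'
from h import *
S=cv2.imread('pics/scene0.png');T=cv2.imread('pics/top0.png')
for im,nm,th in((S,'scene',190),(T,'top',150)):
    h=cv2.cvtColor(im,cv2.COLOR_BGR2HSV);m=(((h[...,0]<6)|(h[...,0]>174))&(h[...,1]>170)&(h[...,2]>th)).astype(np.uint8)
    for c in cv2.findContours(m,0,cv2.CHAIN_APPROX_NONE)[0]:
        if cv2.contourArea(c)>80:
            e=cv2.fitEllipse(c);print(nm,np.round(e[0],1),np.round(e[1],1),onplane(nm,e[0],.0765).round(4),onplane(nm,e[0],.068).round(4))
for a,b in(((217.6,168.6),(189.5,216)),((322.7,239.3),(341.2,185.6)),((257.2,192),(248.3,197.7))): 
    X=tri(a,b);print(X.round(4),np.hypot(*X[:2]).round(3),proj('scene',X)-a,proj('top',X)-b)
for p in((125,147),(282,85),(90,117)): print('monitor',onplane('top',p,.1).round(3))
E
```

```text
scene [322.4 238.8] [19.3 31.2] [ 0.5169 -0.175 ] [ 0.5232 -0.1667]
scene [257.5 192.2] [13.6 25.3] [0.4802 0.0512] [0.4859 0.0633]
scene [217.  167.8] [10.8 23.7] [0.4396 0.2145] [0.4446 0.2292]
scene [243.9 147.2] [ 8.  18.8] [0.5546 0.29  ] [0.5614 0.3058]
top [189.1 215.7] [24.  24.6] [0.4411 0.216 ] [0.4417 0.2175]
top [248.1 197.7] [23.5 24.1] [0.4868 0.0658] [0.4878 0.0663]
top [341.1 185.2] [24.1 24.3] [ 0.5185 -0.1709] [ 0.5197 -0.172 ]
top [122.9 157.1] [20.8 23.5] [0.5928 0.3893] [0.5944 0.392 ]
[0.4409 0.2154 0.0731] 0.491 [-0.16946981  0.02112036] [ 0.03859009 -0.11545542]
[ 0.5188 -0.172   0.0721] 0.547 [-0.50600072  0.08235099] [ 0.12982588 -0.24764945]
[0.4874 0.0662 0.0665] 0.492 [ 0.39148755 -0.05571914] [-0.09592796  0.23764709]
monitor [0.614 0.377]
monitor [ 0.773 -0.021]
monitor [0.692 0.469]
```

The two proud lids triangulate to about (0.441, 0.216) and (0.519, −0.172), with tops near 73 mm. The closed lid comes out at about 66 mm, so the order is right and both are in reach.

```bash
python3 -c "
from h import *
print(delta([.441,.216,.15]),delta([.519,-.172,.15]))"
```

```text
[-38.14 -36.51   7.24] [-54.43 -72.58   7.3 ]
```

```bash
python3 -m pendant '{"deltas":[{"x":-4.4,"y":-4.2,"z":0,"jaw":0},{"x":-8.8,"y":-8.4,"z":0,"jaw":0},{"x":-13.2,"y":-12.6,"z":0,"jaw":0},{"x":-17.6,"y":-16.8,"z":0,"jaw":0},{"x":-22,"y":-21,"z":0,"jaw":0},{"x":-26.4,"y":-25.2,"z":0,"jaw":0},{"x":-30.8,"y":-29.4,"z":0,"jaw":0},{"x":-35.2,"y":-33.6,"z":0,"jaw":0}]}' 20; python3 -c "
from h import *
print(delta([.441,.216,.085]))"
```

```text
[-38.14 -36.5   13.74]$.deltas[0]: bad value
```

```bash
python3 -m pendant '{"deltas":[{"x":-4.4,"y":-4.2,"z":0,"roll":0,"jaw":0},{"x":-8.8,"y":-8.4,"z":0,"roll":0,"jaw":0},{"x":-13.2,"y":-12.6,"z":0,"roll":0,"jaw":0},{"x":-17.6,"y":-16.8,"z":0,"roll":0,"jaw":0},{"x":-22,"y":-21,"z":0,"roll":0,"jaw":0},{"x":-26.4,"y":-25.2,"z":0,"roll":0,"jaw":0},{"x":-30.8,"y":-29.4,"z":0,"roll":0,"jaw":0},{"x":-35.2,"y":-33.6,"z":0,"roll":0,"jaw":0}]}' 20; python3 -c "
from h import *
print(delta([.441,.216,.085]))"
```

```text
clock: 1.1
ee_pos: [0.4196, 0.2497, 0.2226]
orientation: [-0.354, -3.122, -0.0]
contact_force: [0.4, 0.7, -0.6]
finger_gap: 0.0113
grip_force: 0.0
[-2.84 -2.81 13.76]
```

```bash
python3 -m pendant '{"deltas":[{"x":-2.9,"y":-2.9,"z":1,"roll":0,"jaw":0},{"x":-2.9,"y":-2.9,"z":5,"roll":0,"jaw":0},{"x":-2.9,"y":-2.9,"z":9,"roll":0,"jaw":0},{"x":-2.9,"y":-2.9,"z":12,"roll":0,"jaw":0},{"x":-2.9,"y":-2.9,"z":13,"roll":0,"jaw":0},{"x":-2.9,"y":-2.9,"z":13,"roll":0,"jaw":0},{"x":-2.9,"y":-2.9,"z":13,"roll":0,"jaw":0}]}'; python3 - <<'E'
from h import *
print(delta([.441,.216,.085]))
S=robot.grab_frame('scene')[:,:,::-1];T=robot.grab_frame('top')[:,:,::-1]
r=lambda a:cv2.resize(a,(400,480),interpolation=cv2.INTER_CUBIC)
cv2.imwrite('pics/near1.png',np.hstack([r(S[110:210,175:258]),r(T[165:265,148:231])]))
E
```

```text
clock: 1.98
ee_pos: [0.4415, 0.2173, 0.0937]
orientation: [0.354, 3.12, 0.002]
contact_force: [-0.9, -0.6, 0.1]
finger_gap: 0.0006
grip_force: 0.0
[ 0.02 -0.14  0.87]
```

View pics/near1.png

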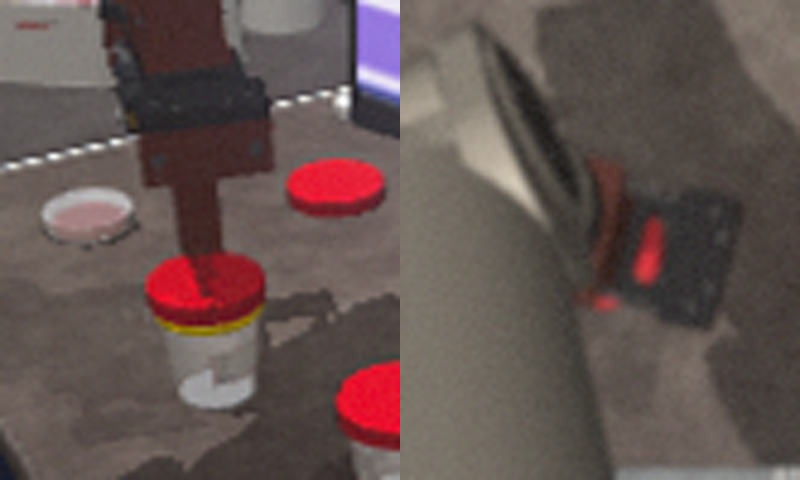

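The fingers stand over the first lid. Finger and shadow merge on it at crop (205,285), so I check by touching lightly.

```bash
python3 -c "
from h import *
p=proj('scene',robot.read_state()['ee_pos']);print(p,(p-[175,110])*[400/83,4.8])"; python3 -m pendant '{"deltas":[{"x":0,"y":-0.1,"z":0.8,"roll":0,"jaw":0},{"x":0,"y":-0.1,"z":1.2,"roll":0,"jaw":0},{"x":0,"y":-0.1,"z":1.5,"roll":0,"jaw":0},{"x":0,"y":-0.1,"z":1.7,"roll":0,"jaw":0},{"x":0,"y":-0.1,"z":1.8,"roll":0,"jaw":0}]}'
```

```text
[216.59756143 161.50736972] [200.47017558 247.23537465]
clock: 2.7
ee_pos: [0.4405, 0.2158, 0.0746]
orientation: [-0.354, -3.121, 0.0]
contact_force: [-2.0, 0.0, 2.1]
finger_gap: 0.0004
grip_force: 1.5
```

```bash
python3 -m pendant '{"deltas":[{"x":0,"y":0,"z":0.1,"roll":0,"jaw":0},{"x":0,"y":0,"z":0.2,"roll":0,"jaw":0},{"x":0,"y":0,"z":0.3,"roll":0,"jaw":0},{"x":0,"y":0,"z":0.4,"roll":0,"jaw":0},{"x":0,"y":0,"z":0.5,"roll":0,"jaw":0},{"x":0,"y":0,"z":0.5,"roll":0,"jaw":0}]}'
```

```text
clock: 3.45
ee_pos: [0.4404, 0.2158, 0.0695]
orientation: [-0.354, -3.121, 0.0]
contact_force: [-1.1, -1.0, 1.3]
finger_gap: 0.0005
grip_force: 0.5
```

```bash
python3 -m pendant '{"deltas":[{"x":0,"y":0,"z":0.1,"roll":0,"jaw":0},{"x":0,"y":0,"z":0.15,"roll":0,"jaw":0},{"x":0,"y":0,"z":0.2,"roll":0,"jaw":0},{"x":0,"y":0,"z":0.2,"roll":0,"jaw":0}]}'
```

```text
clock: 3.95
ee_pos: [0.4406, 0.2159, 0.0679]
orientation: [0.354, 3.122, 0.0]
contact_force: [-2.2, -1.0, 5.8]
finger_gap: 0.0007
grip_force: 3.0
```

```bash
python3 -m pendant '{"deltas":[{"x":0,"y":0,"z":0.05,"roll":0,"jaw":0},{"x":0,"y":0,"z":0.1,"roll":0,"jaw":0},{"x":0,"y":0,"z":0.1,"roll":0,"jaw":0}]}'
```

```text
clock: 4.32
ee_pos: [0.4409, 0.2161, 0.0678]
orientation: [0.354, 3.121, 0.001]
contact_force: [-4.2, -2.4, 17.0]
finger_gap: 0.0005
grip_force: 8.3
```

It is on the hard stop: 17 N with no further travel. Lift and check.

```bash
python3 -m pendant '{"deltas":[{"x":0,"y":0,"z":-1,"roll":0,"jaw":0},{"x":0,"y":0,"z":-4,"roll":0,"jaw":0},{"x":0,"y":0,"z":-8,"roll":0,"jaw":0},{"x":0,"y":0,"z":-12,"roll":0,"jaw":0},{"x":0,"y":0,"z":-12,"roll":0,"jaw":0}]}'; python3 - <<'E'
from h import *
print(delta([.519,-.172,.187]))
S=robot.grab_frame('scene')[:,:,::-1]
cv2.imwrite('pics/after1.png',cv2.resize(S[120:280,170:370],(800,640))[:600])
E
```

```text
clock: 4.95
ee_pos: [0.4424, 0.217, 0.1896]
orientation: [0.353, 3.117, 0.007]
contact_force: [0.5, 0.3, -0.6]
finger_gap: 0.0002
grip_force: 0.0
[-16.18 -36.2    0.14]
```

View pics/after1.png

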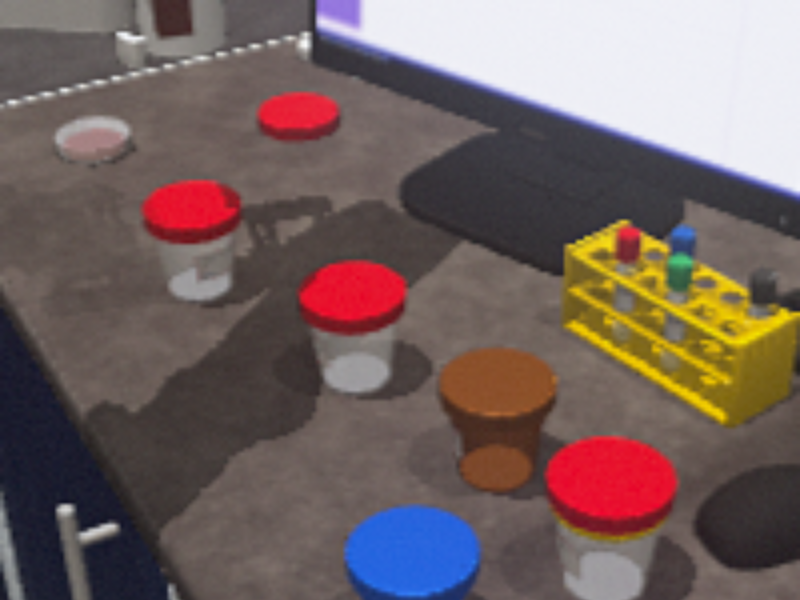

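The first lid, crop (192,210), is home with no yellow showing and its cup upright. The lid at crop (610,485) still shows yellow, so I go there next.

```bash
python3 -m pendant '{"deltas":[{"x":-2.3,"y":-5.2,"z":0,"roll":0,"jaw":0},{"x":-4.6,"y":-10.3,"z":0,"roll":0,"jaw":0},{"x":-6.9,"y":-15.5,"z":0,"roll":0,"jaw":0},{"x":-9.2,"y":-20.7,"z":0,"roll":0,"jaw":0},{"x":-11.5,"y":-25.8,"z":0,"roll":0,"jaw":0},{"x":-13.8,"y":-31,"z":0,"roll":0,"jaw":0},{"x":-16.2,"y":-36.2,"z":0,"roll":0,"jaw":0},{"x":-16.2,"y":-36.2,"z":0,"roll":0,"jaw":0}]}';python3 -c "
from h import *
print(delta([.519,-.172,.09]))"
```

```text
clock: 6.0
ee_pos: [0.5163, -0.1783, 0.1854]
orientation: [-0.366, -3.119, 0.005]
contact_force: [-0.5, 0.1, -0.6]
finger_gap: 0.0004
grip_force: 0.0
[-0.13  0.71  9.54]
```

```bash
python3 -m pendant '{"deltas":[{"x":0,"y":0,"z":3,"roll":0,"jaw":0},{"x":0,"y":0,"z":6,"roll":0,"jaw":0},{"x":0,"y":0,"z":8,"roll":0,"jaw":0},{"x":0,"y":0,"z":9,"roll":0,"jaw":0},{"x":0,"y":0,"z":9,"roll":0,"jaw":0},{"x":0,"y":0,"z":9,"roll":0,"jaw":0}]}';python3 -c "
from h import *
print(delta([.519,-.172,.076]))"
```

```text
clock: 6.75
ee_pos: [0.5178, -0.1731, 0.0972]
orientation: [0.353, 3.121, -0.0]
contact_force: [0.5, 0.3, -0.6]
finger_gap: 0.0004
grip_force: 0.0
[-0.09  0.14  2.12]
```

Over the second lid within 2 mm. Press slowly.

```bash
python3 -m pendant '{"deltas":[{"x":-0.1,"y":0.1,"z":1.0,"roll":0,"jaw":0},{"x":-0.1,"y":0.1,"z":1.6,"roll":0,"jaw":0},{"x":-0.1,"y":0.1,"z":1.9,"roll":0,"jaw":0},{"x":-0.1,"y":0.1,"z":2.1,"roll":0,"jaw":0},{"x":-0.1,"y":0.1,"z":2.3,"roll":0,"jaw":0},{"x":-0.1,"y":0.1,"z":2.4,"roll":0,"jaw":0},{"x":-0.1,"y":0.1,"z":2.5,"roll":0,"jaw":0},{"x":-0.1,"y":0.1,"z":2.6,"roll":0,"jaw":0}]}'
```

```text
clock: 7.75
ee_pos: [0.5185, -0.1725, 0.0707]
orientation: [0.354, 3.122, 0.0]
contact_force: [-1.4, 0.2, 2.5]
finger_gap: 0.0007
grip_force: 1.5
```

```bash
python3 -m pendant '{"deltas":[{"x":0,"y":0,"z":0.1,"roll":0,"jaw":0},{"x":0,"y":0,"z":0.2,"roll":0,"jaw":0},{"x":0,"y":0,"z":0.25,"roll":0,"jaw":0},{"x":0,"y":0,"z":0.3,"roll":0,"jaw":0},{"x":0,"y":0,"z":0.3,"roll":0,"jaw":0}]}'
```

```text
clock: 8.38
ee_pos: [0.5186, -0.1725, 0.0679]
orientation: [0.354, 3.121, 0.0]
contact_force: [-2.3, 0.8, 6.6]
finger_gap: 0.0006
grip_force: 3.1
```

```bash
python3 -m pendant '{"deltas":[{"x":0,"y":0,"z":0.05,"roll":0,"jaw":0},{"x":0,"y":0,"z":0.1,"roll":0,"jaw":0},{"x":0,"y":0,"z":0.1,"roll":0,"jaw":0}]}'
```

```text
clock: 8.75
ee_pos: [0.5189, -0.1727, 0.0679]
orientation: [0.354, 3.121, 0.001]
contact_force: [-4.7, 1.5, 15.5]
finger_gap: 0.0004
grip_force: 7.6
```

```bash
python3 -m pendant '{"deltas":[{"x":0,"y":0,"z":-1,"roll":0,"jaw":0},{"x":0,"y":0,"z":-4,"roll":0,"jaw":0},{"x":0,"y":0,"z":-8,"roll":0,"jaw":0},{"x":0,"y":0,"z":-12,"roll":0,"jaw":0},{"x":0,"y":0,"z":-12,"roll":0,"jaw":0},{"x":0,"y":0,"z":-12,"roll":0,"jaw":0}]}'; python3 - <<'E'
from h import *
S=robot.grab_frame('scene')[:,:,::-1]
cv2.imwrite('pics/after2.png',cv2.resize(S[140:290,170:370],(800,600),interpolation=cv2.INTER_CUBIC))
E
```

```text
clock: 9.5
ee_pos: [0.5182, -0.1721, 0.1861]
orientation: [-0.353, -3.121, -0.0]
contact_force: [-0.2, 0.4, 0.1]
finger_gap: 0.0006
grip_force: 0.0
```

View pics/after2.png

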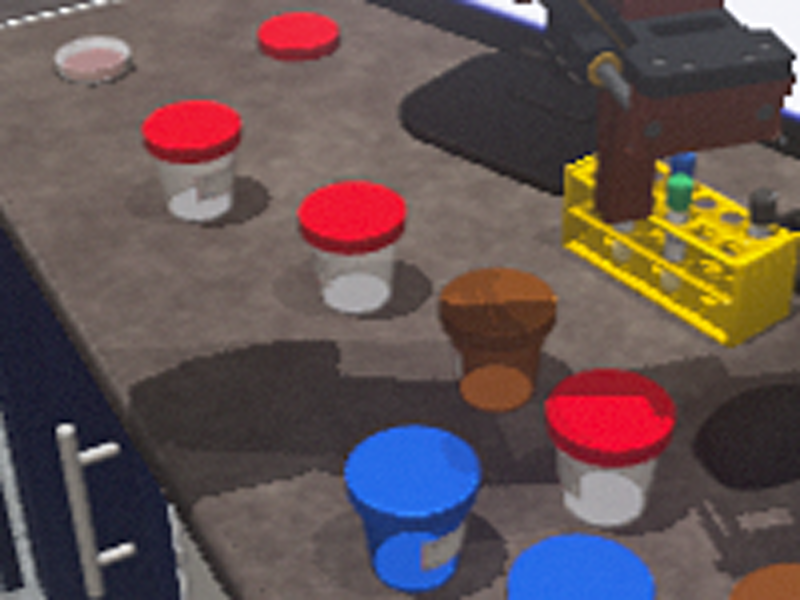

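All three red lids, crop (192,130), (352,215) and (610,415), show no yellow, and the cups stand upright where they were. The gripper is clear.

```bash
python3 -c "
from cell import robot
print(robot.finish_job())"
```

```text
the job is handed in; nothing more can be done
None
```

I pressed both proud lids down to their hard stops (about 17 N and 16 N), left the closed lid untouched, and handed the job in at about 9.5 s with all cups upright and the gripper clear.

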